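# Blank off the manifold's bayonet test port

### The arm

A 6-joint arm with a two-finger parallel gripper is mounted at the origin on a cart in front of the work surface, level with it; the furniture and walls round the work are solid. World frame = base frame: x ahead of the robot, y to its left, z up, the work surface at z = 0. Lengths are in mm, angles in degrees, forces in N, time in s.
With the tool pointing down it reaches from about 300 to 850 mm from the base axis. Payload 4.2 kg.
Tool frame: the origin (TCP) lies midway between the tips of the shut fingers; the grasp point (between the pads) lies 19 mm behind it (env.grasp_offset is the distance from the TCP to the grasp point, in mm); z points along the fingers, y is the line along which they close (so a half turn about z gives the same grasp; the last joint's range is limited). The gripper opens to 91 mm and grips with 3 to 60 N. Pads are 32 mm wide; open, the fingers measure 118 mm over their backs; the gripper's body (76 mm by 178 mm) begins 60 mm behind the grasp point.
Start: joints at [65.088, 18.312, 89.639, -0, 72.044, -1.146], TCP at [231.733, 526.254, 213.976] pointing down, gripper open.
Joint ranges: [-177.97, 177.97], [-48.28, 115.42], [12.27, 149.76], [-77.06, 257.06], [2.81, 150.46], [-146.56, 146.56]. Speed limits (degrees/s): [147.25, 147.25, 180, 180, 180, 180].

### API

Orientations are given as [roll, pitch, yaw] about the fixed x, y, z axes, in that order (R = Rz(yaw) Ry(pitch) Rx(roll)).
In Python, from workcell import env, optics gives the robot as it stands. The module is installed in compiled form; this text tells all that it offers.
- The arm moves only by the tool send_rows, never from a script. Its argument "targets" is a list that holds one entry, the list of rows, each a list of 7 numbers: the turn, a rotation vector about the world's x, y, z scaled (see below), then the shift along the world's x, y, z scaled (see below), then the closure, from -1 (fully open) to 1 (shut). In form: [[[rx, ry, rz, x, y, z, gripper], ...]]. A call has 1 to 12 rows; each row shifts and turns the commanded pose from where the row before left it; what a row does not reach is not made up. The controller multiplies each number of a shift by 0.2 m and each number of a turn by pi/2 rad. A row lasts 1/10 s, in which the tool goes at most 50 mm and 8.59 degrees, less where a joint would pass 70% of its speed; a pose out of reach is approached as far as the arm can. A call with a number of a shift or a turn outside -1 to 1 is refused whole. A call with a gripper value outside its range is refused whole. The fingers move at their own pace and stop on an object; "grip_force" is the grip in N (left out, the last holds). Time passes only in rows, so rows that do not move let the fingers close. It gives the time, the measured TCP pose, the force, the opening and the grip force at its end, in the units of the state.
- env.state(): the state, without advancing time (a new reading comes with each control period).
- optics.grab_frame(name): name is "scene" or "top"; returns (picture, depth): 400x640x3 uint8, red, green, blue; 400x640 float32, mm along the optical axis (not along the pixel's ray), 0 where there is no reading.
- optics.camera_info(name): a dict with "camera_matrix" (3x3 intrinsics, pixels), "R" (3x3) and "t" (3): a world point X has camera coordinates R X + t. Camera axes: x right, y down, z forward; pixel columns grow to the right and rows downward; lengths in mm; the calibration is good to about 2 mm. A picture is of the moment at which its call begins. camera_info takes no time and is no camera call.
- env.job_done(): hands the job in; it is judged then, once.
Trained networks look in the newest picture that a camera, given by its name, has taken for a name from the list of things; names that differ only in an ending like _2 or _b are one class to them, and where a whole thing is asked for, a point or a joint stands for the part that bears it (a point fixed in the world has none). Each returns a list of dicts, best first, with "conf" (0 to 1); they miss things now and then, are a little off and sometimes report something else, mostly with a low value. They report only what shows in the picture. A call takes as long as a camera call. They do not tell look-alikes from the thing itself.
- optics.silhouettes(camera, name): "mask" (400x640 bool, what is visible of it) and "at" ([column, row] in pixels, amid what is visible of it).
- optics.place_of(camera, name): "at" ([column, row] in pixels: a listed point, or the origin of a listed thing).
The state is a dict: "time_s": time; "qpos": joint angles; "qvel": joint speeds; "effort": joint torques, N m; "ee_pos": TCP position; "ee_rot": TCP orientation; "force": force on the tool from outside, world axes, zero at the start; "torque": the same for the moment, N m; "gripper_width": finger opening in mm; "gripper_force": force on a finger pad.
Only numpy, scipy, OpenCV 4.12 (cv2) and the standard library are available. Lean on these libraries where they do the work, as an engineer would, in place of code of your own. Each camera call takes 0.05 s, during which the arm holds its last target. There are 200 camera calls.

### The job

Before the leak test the open test port on the manifold must be blanked off: take the red bayonet cap from the foam insert, hang its two lugs in the mouths of the port's collar, push it down against the sprung seal and twist it clockwise until the lugs come to rest in the locking notches, then let go. Feel for the mouths and press only as hard as the spring asks: never force the cap against the collar. Leave the loose fittings on the foam where they are.

Things in the scene. Friction and masses are not known exactly. Their poses are not given: they have to be found in the camera images.
- cap: Blanking cap, 63 mm tall, about 160 g, standing upright on the foam insert (foam top 46 mm above the bench). Origin: centre of its underside, z up. An aluminium plug, 43 mm in diameter and 35 mm tall, carries two lugs; above it a red knurled flange (64 mm across, 35 to 41 mm up) and a red grip bar. The cap is the same when turned by half a turn.
- cap_grip (a point): Middle of the cap's red grip bar, on the cap's axis 51.5 mm above its underside; axes as the cap's. The bar runs along the cap's x axis, right over the lugs: 56 mm long, 12 mm thick, 23 mm tall (40 to 63 mm above the underside).
- cap_lugs (a point): On the cap's axis, level with its lugs, 8 mm above its underside; axes as the cap's. The lugs are two round steel pins 8 mm in diameter along +x and -x; their tips stand 33 mm from the axis.
- manifold: Aluminium block (64 mm along x, 96 mm along y, top 42 mm up) on a grey foot plate, fixed to the bench; origin on the bench under the port's axis, z up, x away from the robot at yaw 0. A dial gauge, 40 mm high, lies 55 to 125 mm along +y; the side fittings stay below the block's top. Nearby, an open hard case (front 170 mm high) stands from x = 0.59 m on, right of y = -0.02 m.
- port (a point): Port axis on the block's top face; axes as the manifold's. The port: a brass hex gland and on it a steel collar, 48 mm inner and 60 mm outer diameter, 36 mm tall. It was screwed in by hand, so its foot stands anywhere from 7 to 15 mm above this point and its two mouths are turned up to 0.3 rad either way from the manifold's +x and -x: to be found by feel or sight.
- port_rim (a point): On the port's axis at the mean height of the collar's rim, 47 mm above the block (the true rim is up to 4 mm off); axes as the manifold's. Lugs that miss the mouths lie on the rim, with the lug axes 4 mm above it and the cap's underside 4 mm below it. The mouths, 12 mm wide with a small lead-in, go from the rim down to a floor 28 mm below it.
- seal (a joint): How far the sprung seal disc in the collar is pushed down, m: 0 free, 0.0075 with the cap locked, 0.0125 (lugs at the track's roof) to 0.015 (at its floor) in the track. It pushes back with 5 N at first and 0.5 N more per mm, 12 N in the track. Over 40 N between cap and port damages the seat.
- port_lock (a point): On the port's axis at the mean height of a locked lug's axis, 16.5 mm below port_rim. From each mouth a track, 10.5 mm high (floor 28 mm, roof 17.5 mm below the true rim), runs clockwise seen from above to a locking notch: centred 60 degrees past the mouth, 13 mm wide, roof 12.5 mm below the rim, then an end wall. Let go in the mouths, a cap rests on the seal with its lug axes 9 mm below the rim.
- steel_nipple: Steel hex nipple, 22x25x38 mm, loose, standing on the foam insert; origin under its centre. To be left alone.
- hex_coupling: Light-grey hex coupling, 24x27x30 mm, loose, standing on the foam insert; origin under its centre. To be left alone.
- brass_adapter: Brass hex adapter, 19x22x24 mm, loose, standing on the foam insert; origin under its centre. To be left alone.
- orange_plug: Orange angled connector with a grey nut, 67x18x18 mm, loose, lying on the foam insert; origin under its centre. To be left alone.
Not all that is in view belongs to the job. There is more than one size of the cap; the one meant has the size given above.

How it is judged:
By the outcome, as a careful person would: the job done as asked, in the order asked, and still so for the second after the job is handed in, with the robot touching nothing.
It also fails if it takes over 72 s, if anything falls off the work surface, if the arm or the gripper's body presses on something with over 40 N, if the wrist force passes 120 N, or if a joint passes its speed limit or range.

## Working session

There is one attempt and no reset: what is moved stays moved. The work goes in short steps, Python scripts to look and compute and a tool call to move; the robot and the scene stay as the last step left them, time stands still between calls to the robot, and variables do not carry over. Pictures are saved under pics/ and viewed, at most 10 in all, crops included, and the job is handed in when it is done.

Besides the shell and the picture viewer there is one more tool, called by a JSON object that holds its "op" and its "data". send_rows: Moves the arm, as the interface text tells. Its arguments: {"type":"object","properties":{"targets":{"type":"array"},"grip_force":{"type":"number"}},"required":["targets"]}

```bash
mkdir -p pics; cat > h.py <<'E'
import numpy as np, cv2
from workcell import env, optics
def cam(n):
    c=optics.camera_info(n); return np.array(c["camera_matrix"]),np.array(c["R"]),np.array(c["t"]).ravel()
def at_z(n,uv,z):
    K,R,t=cam(n); d=R.T@np.linalg.inv(K)@np.array([uv[0],uv[1],1.]); C=-R.T@t
    return C+d*(z-C[2])/d[2]
def cloud(n,depth):
    K,R,t=cam(n); v,u=np.mgrid[:400,:640]
    p=np.stack([(u-K[0,2])/K[0,0]*depth,(v-K[1,2])/K[1,1]*depth,depth],-1)
    return (p-t)@R
def proj(n,X):
    K,R,t=cam(n); c=K@(R@np.array(X,float)+t); return c[:2]/c[2]
E
python3 - <<'E'
from h import *
s=env.state(); print(s)
for n in ("scene","top"):
    p,d=optics.grab_frame(n); cv2.imwrite(f"pics/{n}0.png",p[:,:,::-1]); np.save(f"{n}0.npy",d)
    K,R,t=cam(n); print(n,-R.T@t,R[2],K[0,0])
    for nm in ("cap","cap_grip","cap_lugs","manifold","port","port_rim"):
        for r in optics.place_of(n,nm)[:3]: print(nm,r["conf"],r["at"], at_z(n,r["at"],{"cap":46,"cap_grip":97.5,"cap_lugs":54,"manifold":0,"port":42,"port_rim":89}[nm]).round(1))
E
```

```text
{'time_s': 0.0, 'qpos': array([ 6.50877445e+01,  1.83508848e+01,  8.97063670e+01, -1.26462746e-03,
        7.20429250e+01, -1.14468685e+00]), 'qvel': array([-0.09087309, -0.02804158, -0.03932475,  0.00542397,  0.05066637,
       -0.16779049]), 'effort': array([ 5.38801560e-04, -4.12466633e+01, -2.31976712e+01,  7.27743236e-02,
        4.59544756e-02, -1.16571400e-04]), 'ee_pos': array([231.52376287, 525.78029816, 213.12812186]), 'ee_rot': array([-1.79899819e+02, -7.99149746e-04,  1.56232822e+02]), 'force': array([-0.29864407, -0.63891472, -0.3582338 ]), 'torque': array([-0.0177456 , -0.00642382, -0.03868284]), 'gripper_force': 0.0, 'gripper_width': 91.28559847330048}
scene [ 174.78077193 -666.180775    805.32797261] [ 0.31780673  0.55546838 -0.76840989] 396.0370089184617
cap 0.78 [344.0, 248.9] [ 478.7 -274.5   46. ]
cap 0.72 [277.7, 216.0] [ 386.5 -118.9   46. ]
cap 0.72 [315.8, 144.6] [590.1  60.5  46. ]
cap_grip 0.84 [283.1, 202.7] [ 399.7 -126.9   97.5]
cap_grip 0.84 [315.5, 128.8] [591.9  67.4  97.5]
cap_grip 0.7 [350.6, 235.4] [ 488.8 -278.2   97.5]
cap_lugs 0.76 [346.1, 249.4]
[... 344 characters left out ...]
 [465.4  24.7  89. ]
top [ 366.85312578 -147.11594554 1262.14190081] [ 0.08752419 -0.01539206 -0.99604347] 515.058508591041
cap 0.82 [198.6, 139.2] [602.  102.1  46. ]
cap 0.72 [277.8, 219.5] [410.4 -87.3  46. ]
cap 0.59 [358.1, 187.3] [ 486.6 -277.6   46. ]
cap_grip 0.85 [275.7, 219.3] [409.  -85.1  97.5]
cap_grip 0.76 [364.9, 187.6] [ 480.8 -287.6   97.5]
cap_grip 0.57 [196.7, 135.5] [600.6  96.   97.5]
cap_lugs 0.87 [275.5, 221.0] [406.6 -82.3  54. ]
cap_lugs 0.64 [201.5, 141.3] [595.4  93.5  54. ]
cap_lugs 0.57 [362.3, 191.6] [ 475.6 -286.6   54. ]
manifold 0.94 [230.5, 193.9] [475.   31.2   0. ]
port 0.9 [224.9, 191.0] [478.3  38.6  42. ]
port_rim 0.71 [222.7, 188.2] [480.4  36.5  89. ]
```

```bash
python3 - <<'E'
import cv2
a=cv2.imread("pics/scene0.png")[80:320,180:480]; cv2.imwrite("pics/s1.png",cv2.resize(a,(750,600),interpolation=3))
a=cv2.imread("pics/top0.png")[100:280,160:400]; cv2.imwrite("pics/t1.png",cv2.resize(a,(800,600),interpolation=3))
E
```

```text
(no output)
```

View pics/s1.png

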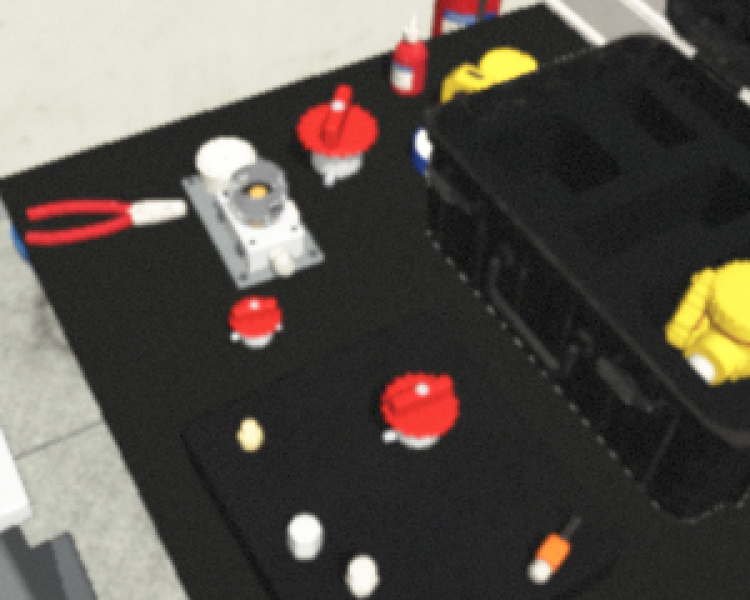

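View pics/t1.png

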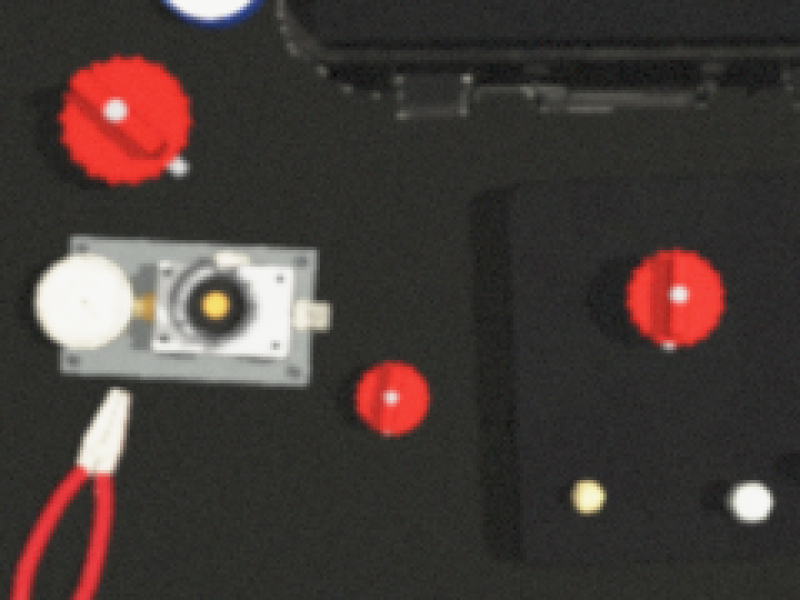

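The right cap is the one on the foam: top-crop (675,298), which is full-image (362,189). Its flange is about 29 px, or 65 mm. The larger cap at (125,120) and the smaller one at (392,398) stand on the bench. The manifold with its collar is at (212,303).

```bash
python3 - <<'E'
from h import *
for n in ("top","scene"):
    img=cv2.imread(f"pics/{n}0.png"); d=np.load(f"{n}0.npy"); P=cloud(n,d)
    near=lambda c,r:(np.hypot(P[...,0]-c[0],P[...,1]-c[1])<r)&(d>0)
    red=(img[...,2]>110)&(img[...,1]<80)
    m=red&near((483,-285),50)
    fl=m&(abs(P[...,2]-87)<5); bar=m&(P[...,2]>98)
    print(n,"red",m.sum(),np.percentile(P[m][:,2],[2,25,50,75,98]).round(1))
    v,u=np.nonzero(m); print(" redpix rect",cv2.minEnclosingCircle(np.stack([u,v],1).astype(np.float32)))
    for nm,q in(("fl",P[fl]),("bar",P[bar])):
        if len(q)<5: continue
        (c,s,a)=cv2.minAreaRect(q[:,:2].astype(np.float32)); w,V=np.linalg.eigh(np.cov(q[:,:2].T)); print(nm,len(q),q.mean(0).round(1),c,s,a,"ax",np.degrees(np.arctan2(*V[::-1,1])),np.percentile(q[:,2],95))
    # foam
    f=near((430,-285),60)&~red; print(" foam z",np.median(P[f][:,2]))
    # manifold
    rim=near((478,38),40)&(P[...,2]>75); q=P[rim]; 
    A=np.c_[2*q[:,:2],np.ones(len(q))]; s=np.linalg.lstsq(A,(q[:,:2]**2).sum(1),rcond=None)[0]
    print(" rim",len(q),np.percentile(q[:,2],[5,50,95]),"circ",s[:2],np.sqrt(s[2]+s[:2]@s[:2]))
    b=near((478,30),75)&(abs(P[...,2]-42)<6)&(img.min(2)>150); print(" block",b.sum(),cv2.minAreaRect(P[b][:,:2].astype(np.float32)),np.median(P[b][:,2]))
    f=near((478,30),130)&(P[...,2]>3)&(P[...,2]<22)&(img.min(2)>80)&(img.max(2)<190); print(" plate",f.sum(),cv2.minAreaRect(P[f][:,:2].astype(np.float32)))
img=cv2.imread("pics/top0.png")[170:212,200:260];a=cv2.resize(img,(780,546),interpolation=cv2.INTER_CUBIC)
cv2.imwrite("pics/t2.png",a)
c=proj("scene",(478,38,85)).astype(int);print(c)
img=cv2.imread("pics/scene0.png")[c[1]-20:c[1]+25,c[0]-30:c[0]+30];cv2.imwrite("pics/s2.png",cv2.resize(img,(780,585),interpolation=cv2.INTER_CUBIC))
E
```

```text
top red 637 [ 43.2  85.3  87.7  90.2 111.9]
 redpix rect ((362.2931823730469, 188.87750244140625), 15.081153869628906)
fl 440 [ 479.  -282.7   87.4] (480.020263671875, -283.4293212890625) (62.75356674194336, 62.66066360473633) 89.21466827392578 ax 87.367557422816 90.87963203679244
bar 104 [ 479.6 -282.6  108.5] (478.82977294921875, -283.3397521972656) (12.240839004516602, 54.80895233154297) 86.84378051757812 ax 177.63558768924284 113.86738152642236
 foam z 45.42844900691725
 rim 95 [75.22114995 80.12354332 87.10762425] circ [477.79559273  37.0802918 ] 26.367274994957207
 block 545 ((479.361083984375, 34.49574661254883), (140.44921875, 71.93575286865234), 85.04096984863281) 42.24375108577748
 plate 1160 ((491.6860046386719, 67.94300079345703), (186.1798553466797, 197.42608642578125), 19.81951332092285)
scene red 567 [ 46.5  87.4  88.9 100.3 110.9]
 redpix rect ((347.6428527832031, 241.7857208251953), 15.690018653869629)
fl 363 [ 476.6 -288.2   88. ] (479.38531494140625, -282.1024475097656) (61.10771560668945, 64.054931640625) 66.68541717529297 ax 117.99360484337933 90.27621106346221
bar 153 [ 476.  -285.8  107. ] (477.9968566894531, -284.04443359375) (12.45360279083252, 56.02519226074219) 86.61577606201172 ax 176.7354135182343 111.10577463411265
 foam z 45.880415621024
 rim 188 [75.71256172 82.00416392 88.58558659] circ [476.66373674  36.98422841] 27.204873173669235
 block 333 ((478.69732666015625, 31.980796813964844), (140.11241149902344, 72.17108917236328), 86.80326843261719) 42.41921882806654
 plate 559 ((496.96246337890625, 67.50166320800781), (194.6068878173828, 195.8157958984375), 16.667522430419922)
[282 152]
```

View pics/t2.png

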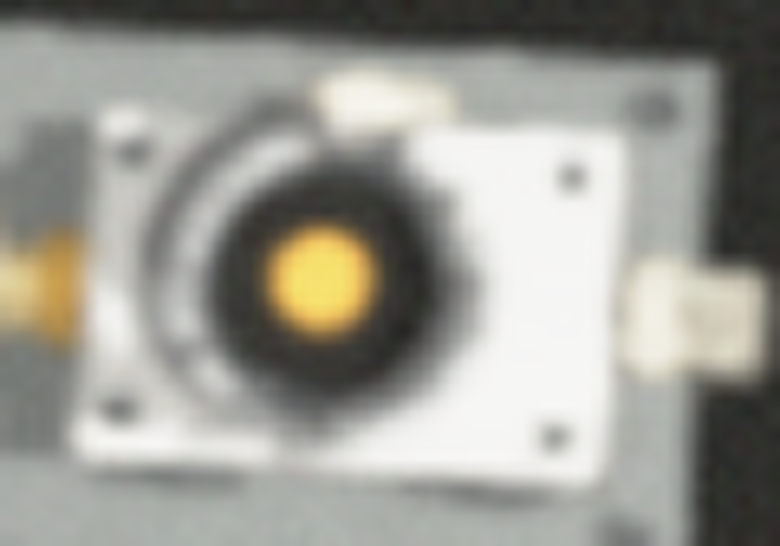

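View pics/s2.png

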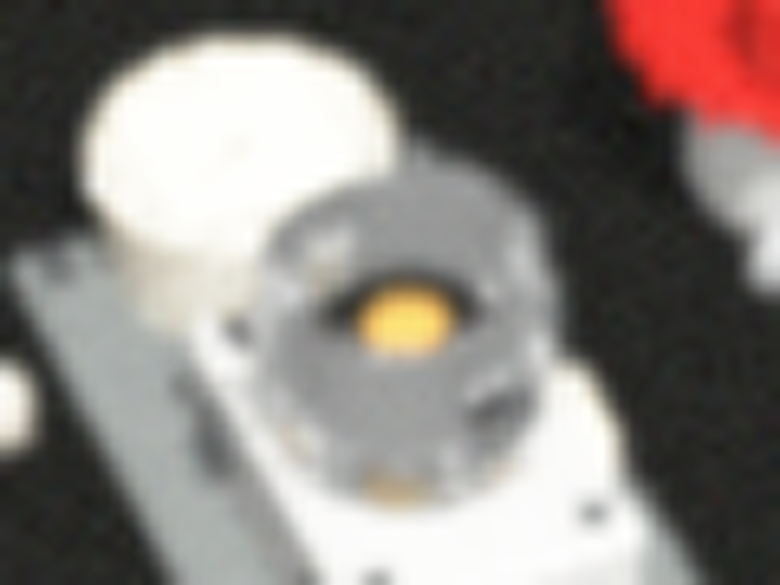

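```bash
python3 - <<'E'
from h import *
# average several frames for depth
D={}
for n in ("scene","top"):
    fs=[optics.grab_frame(n) for _ in range(6)]
    D[n]=np.median([f[1] for f in fs],0).astype(np.float32); I=np.mean([f[0] for f in fs],0)[...,::-1]; np.save(n+"d.npy",D[n]); np.save(n+"i.npy",I)
    cv2.imwrite(f"pics/{n}a.png",I)
uv={}
for n in D:
    I=np.load(n+"i.npy"); c=proj(n,(478,38,70)).astype(int)
    v,u=np.mgrid[:400,:640]; m=(I[...,2]-I[...,0]>70)&(I[...,1]>130)&(abs(u-c[0])<8)&(abs(v-c[1])<9)
    w=(I[...,2]-I[...,0])*m; 
    if n=="scene": m&=v<160; w=w*m
    uv[n]=((u*w).sum()/w.sum(),(v*w).sum()/w.sum()); print(n,uv[n],m.sum(), np.median(cloud(n,D[n])[m],0))
Ps=[cam(n)[0]@np.c_[cam(n)[1],cam(n)[2]] for n in D]
X=cv2.triangulatePoints(Ps[0],Ps[1],np.array(uv["scene"]),np.array(uv["top"])); X=(X[:3]/X[3]).ravel(); print("yellow",X)
for n in D: print(n,uv[n],proj(n,X))
for n in D:
    P=cloud(n,D[n]); q=P[(np.hypot(P[...,0]-478,P[...,1]-37.5)<36)&(P[...,2]>60)]
    r=np.hypot(q[:,0]-478,q[:,1]-37.5); a=np.degrees(np.arctan2(q[:,1]-37.5,q[:,0]-478))
    for k in range(-180,180,15):
        s=(a>=k)&(a<k+15)&(r>20)
        if s.any(): print(n,k,s.sum(),"zmax %.1f p80 %.1f r@top %.1f rmax %.1f"%(q[s,2].max(),np.percentile(q[s,2],80),r[s][q[s,2].argmax()],r[s].max()))
# plate edges yaw: gray plate contour in top, at z~? use canny on depth-classified block
P=cloud("top",D["top"]);I=np.load("topi.npy")
m=((abs(P[...,2]-42)<5)&(I.min(2)>185)&(P[...,1]>-30)&(P[...,1]<37)&(abs(P[...,0]-478)<40)).astype(np.uint8)
m=cv2.morphologyEx(m,2,np.ones((3,3)))
c=max(cv2.findContours(m,0,1)[0],key=cv2.contourArea).reshape(-1,2)
W=np.array([at_z("top",x,42)[:2] for x in c]); print("block",cv2.minAreaRect(W.astype(np.float32)),W.min(0),W.max(0))
for sgn in(1,-1):
    e=[];ys=np.arange(-18,25,2.3)
    for y in ys:
        s=W[abs(W[:,1]-y)<2.5]
        e.append(max(sgn*s[:,0])*sgn if len(s) else np.nan)
    k=~np.isnan(e); print(sgn,np.degrees(np.arctan(np.polyfit(ys[k],np.array(e)[k],1)[0])),np.array(e).round(0))
E
```

```text
scene (np.float64(282.8197544642857), np.float64(156.38380456349208)) 23 [476.70756167  35.88828936  71.97162244]
top (np.float64(224.15834880731325), np.float64(191.05153549492928)) 45 [475.59210432  36.16432012  71.19416557]
yellow [475.63541582  35.55157475  72.63791761]
scene (np.float64(282.8197544642857), np.float64(156.38380456349208)) [282.65202014 156.40101969]
top (np.float64(224.15834880731325), np.float64(191.05153549492928)) [224.20045065 190.94527376]
scene -180 30 zmax 87.9 p80 82.6 r@top 32.4 rmax 33.0
scene -165 16 zmax 84.5 p80 79.0 r@top 27.2 rmax 33.1
scene -150 20 zmax 87.4 p80 82.1 r@top 26.8 rmax 31.6
scene -135 26 zmax 87.8 p80 82.1 r@top 28.2 rmax 31.5
scene -120 22 zmax 86.5 p80 79.8 r@top 27.1 rmax 29.8
scene -105 23 zmax 88.4 p80 83.9 r@top 26.7 rmax 32.9
scene -90 13 zmax 86.2 p80 82.3 r@top 25.3 rmax 30.8
scene -75 14 zmax 87.7 p80 86.3 r@top 25.5 rmax 31.0
scene -60 3 zmax 84.6 p80 79.3 r@top 23.6 rmax 30.4
scene -45 10 zmax 87.7 p80 84.9 r@top 27.3 rmax 27.4
scene -30 1 zmax 61.1 p80 61.1 r@top 28.5 rmax 28.5
scene -15 9 zmax 88.5 p80 84.1 r@top 25.3 r
[... 1615 characters left out ...]
0 84.5 r@top 24.3 rmax 29.1
top 135 10 zmax 82.2 p80 74.5 r@top 29.3 rmax 29.8
top 150 6 zmax 85.1 p80 84.0 r@top 30.3 rmax 30.5
top 165 1 zmax 68.1 p80 68.1 r@top 20.7 rmax 20.7
block ((473.5316467285156, 3.030559539794922), (33.571781158447266, 63.178733825683594), 86.13507843017578) [442.6053455  -13.79215685] [504.56107708  21.46100549]
1 -43.46185809466286 [ nan 497. 497. 497. 505. 505. 505. 505. 505. 505. 505. 505. 505. 505.
 505. 505. 452. 450. 450.]
-1 -10.590452090807858 [ nan 474. 443. 443. 443. 443. 443. 443. 443. 443. 443. 443. 443. 443.
 443. 443. 445. 445. 445.][ WARN:0@2.691] global loadsave.cpp:1063 imwrite_ Unsupported depth image for selected encoder is fallbacked to CV_8U.
```

```bash
python3 - <<'E'
from h import *
from scipy.optimize import least_squares
Q=[]
for n in ("scene","top"):
    d=np.load(n+"d.npy"); P=cloud(n,d); q=P[(np.hypot(P[...,0]-476,P[...,1]-36)<37)&(P[...,2]>82.5)&(P[...,2]<92)]
    f=least_squares(lambda p:np.hypot(q[:,0]-p[0],q[:,1]-p[1])-27,(476,36),loss="soft_l1"); print(n,len(q),f.x,np.median(q[:,2]))
    # signed: does the ray through rim-plane point see the rim? sample depth at rim annulus r=27,z=87
    for z in (86,):
        row=[]
        for a in range(-180,180,10):
            rs=[]
            for r in (25.5,27,28.5):
                X=(476+r*np.cos(np.radians(a)),36.2+r*np.sin(np.radians(a)),z)
                u=proj(n,X); K,R,t=cam(n); zz=(R@np.array(X)+t)[2]
                dd=d[int(round(u[1])),int(round(u[0]))]; rs.append(dd-zz if dd>0 else 99)
            row.append((a,round(float(min(rs)),0)))
        print(row)
E
```

```text
scene 92 [476.81645047  37.92728042] 85.41321218735139
[(-180, -1.0), (-170, 4.0), (-160, 1.0), (-150, -1.0), (-140, 2.0), (-130, -1.0), (-120, -2.0), (-110, 0.0), (-100, 0.0), (-90, -1.0), (-80, 1.0), (-70, -0.0), (-60, -2.0), (-50, 2.0), (-40, 2.0), (-30, -3.0), (-20, 12.0), (-10, 4.0), (0, -4.0), (10, 1.0), (20, 0.0), (30, 2.0), (40, 2.0), (50, 1.0), (60, 0.0), (70, -0.0), (80, -1.0), (90, 0.0), (100, 1.0), (110, 2.0), (120, -4.0), (130, 3.0), (140, 4.0), (150, -1.0), (160, 4.0), (170, 13.0)]
top 30 [476.57217356  37.76051554] 84.62916118211538
[(-180, 0.0), (-170, 8.0), (-160, 18.0), (-150, 2.0), (-140, 4.0), (-130, 6.0), (-120, 8.0), (-110, 7.0), (-100, 3.0), (-90, 11.0), (-80, 2.0), (-70, 10.0), (-60, -1.0), (-50, 17.0), (-40, 15.0), (-30, 0.0), (-20, 32.0), (-10, 16.0), (0, 12.0), (10, 7.0), (20, 11.0), (30, 10.0), (40, 4.0), (50, 5.0), (60, 6.0), (70, 8.0), (80, 2.0), (90, 5.0), (100, 6.0), (110, 12.0), (120, 1.0), (130, 0.0), (140, 6.0), (150, 2.0), (160, 34.0), (170, 32.0)]
```

Mouths are near -15° (gaps at about -17° and 166°), the port axis at about (476.5, 37) and the rim at about 86–87 mm. The cap is at (479.3, -283.3), yaw about -3°. Moving above the cap.

{"op": "send_rows", "data": {"targets": [[[0, 0, 0.0097, 0.0515, -0.1687, 0, -1], [0, 0, 0.0097, 0.0515, -0.1687, 0, -1], [0, 0, 0.0097, 0.0515, -0.1687, 0, -1], [0, 0, 0.0097, 0.0515, -0.1687, 0, -1], [0, 0, 0.0097, 0.0515, -0.1687, 0, -1], [0, 0, 0.0097, 0.0515, -0.1687, 0, -1], [0, 0, 0.0097, 0.0515, -0.1687, 0, -1], [0, 0, 0.0097, 0.0515, -0.1687, 0, -1], [0, 0, 0.0097, 0.0515, -0.1687, 0, -1], [0, 0, 0.0097, 0.0515, -0.1687, 0, -1], [0, 0, 0.0097, 0.0515, -0.1687, 0, -1], [0, 0, 0.0097, 0.0515, -0.1687, 0, -1]]]}}

```text
time_s: 2.5
ee_pos: [355.5, 120.0, 214.2]
ee_rot: [180.0, 0.0, 166.8]
force: [0.5, -0.3, 0.8]
gripper_width: 91.3
gripper_force: 0.0
```

{"op": "send_rows", "data": {"targets": [[[0, 0, 0.0097, 0.0515, -0.1687, 0, -1], [0, 0, 0.0097, 0.0515, -0.1687, 0, -1], [0, 0, 0.0097, 0.0515, -0.1687, 0, -1], [0, 0, 0.0097, 0.0515, -0.1687, 0, -1], [0, 0, 0.0097, 0.0515, -0.1687, 0, -1], [0, 0, 0.0097, 0.0515, -0.1687, 0, -1], [0, 0, 0.0097, 0.0515, -0.1687, 0, -1], [0, 0, 0.0097, 0.0515, -0.1687, 0, -1], [0, 0, 0.0097, 0.0515, -0.1687, 0, -1], [0, 0, 0.0097, 0.0515, -0.1687, 0, -1], [0, 0, 0.0097, 0.0515, -0.1687, 0, -1], [0, 0, 0.0097, 0.0515, -0.1687, 0, -1]]]}}

```text
time_s: 3.7
ee_pos: [479.2, -285.0, 214.0]
ee_rot: [180.0, 0.0, 177.2]
force: [0.4, 0.4, -0.5]
gripper_width: 91.3
gripper_force: 0.0
```

{"op": "send_rows", "data": {"targets": [[[0, 0, 0, 0, 0, 0, -1], [0, 0, 0, 0, 0, 0, -1]]]}}

```text
time_s: 3.9
ee_pos: [478.7, -283.7, 213.5]
ee_rot: [179.9, -0.1, 177.1]
force: [-0.4, 0.6, -0.9]
gripper_width: 91.2
gripper_force: 0.0
```

{"op": "send_rows", "data": {"targets": [[[0, 0, 0, 0, 0, -0.07, -1], [0, 0, 0, 0, 0, -0.07, -1], [0, 0, 0, 0, 0, -0.07, -1], [0, 0, 0, 0, 0, -0.07, -1], [0, 0, 0, 0, 0, -0.07, -1], [0, 0, 0, 0, 0, -0.07, -1], [0, 0, 0, 0, 0, -0.07, -1], [0, 0, 0, 0, 0, -0.06, -1], [0, 0, 0, 0, 0, -0.04, -1], [0, 0, 0, 0, 0, -0.02, -1], [0, 0, 0, 0, 0, 0, -1]]]}}

```text
time_s: 5.0
ee_pos: [478.8, -283.2, 91.7]
ee_rot: [180.0, -0.0, 177.2]
force: [-0.1, -0.8, -0.1]
gripper_width: 91.6
gripper_force: 0.0
```

{"op": "send_rows", "data": {"targets": [[[0, 0, 0, 0, 0, 0, 1], [0, 0, 0, 0, 0, 0, 1], [0, 0, 0, 0, 0, 0, 1], [0, 0, 0, 0, 0, 0, 1], [0, 0, 0, 0, 0, 0, 1], [0, 0, 0, 0, 0, 0, 1], [0, 0, 0, 0, 0, 0, 1], [0, 0, 0, 0, 0, 0, 1]]], "grip_force": 35}}

```text
time_s: 5.8
ee_pos: [478.9, -283.5, 92.0]
ee_rot: [180.0, -0.0, 177.2]
force: [-0.1, 0.1, -0.4]
gripper_width: 30.5
gripper_force: 0.0
```

{"op": "send_rows", "data": {"targets": [[[0, 0, 0, 0, 0, 0, 1], [0, 0, 0, 0, 0, 0, 1], [0, 0, 0, 0, 0, 0, 1], [0, 0, 0, 0, 0, 0, 1], [0, 0, 0, 0, 0, 0, 1], [0, 0, 0, 0, 0, 0, 1]]]}}

```text
time_s: 6.4
ee_pos: [478.9, -283.5, 91.9]
ee_rot: [180.0, -0.0, 177.2]
force: [-0.2, -0.8, -1.3]
gripper_width: 11.8
gripper_force: 35.0
```

{"op": "send_rows", "data": {"targets": [[[0, 0, 0, 0, 0, 0.03, 1], [0, 0, 0, 0, 0, 0.07, 1], [0, 0, 0, 0, 0, 0.08, 1], [0, 0, 0, 0, 0, 0.08, 1], [0, 0, 0, 0, 0, 0.08, 1], [0, 0, 0, 0, 0, 0.08, 1], [0, 0, 0, 0, 0, 0.08, 1], [0, 0, 0, 0, 0, 0, 1]]]}}

```text
time_s: 7.2
ee_pos: [480.1, -284.3, 194.4]
ee_rot: [-179.9, 0.3, 177.2]
force: [0.4, -0.6, -1.7]
gripper_width: 11.6
gripper_force: 35.0
```

{"op": "send_rows", "data": {"targets": [[[0, 0, -0.0113, -0.0012, 0.1335, 0, 1], [0, 0, -0.0113, -0.0012, 0.1335, 0, 1], [0, 0, -0.0113, -0.0012, 0.1335, 0, 1], [0, 0, -0.0113, -0.0012, 0.1335, 0, 1], [0, 0, -0.0113, -0.0012, 0.1335, 0, 1], [0, 0, -0.0113, -0.0012, 0.1335, 0, 1], [0, 0, -0.0113, -0.0012, 0.1335, 0, 1], [0, 0, -0.0113, -0.0012, 0.1335, 0, 1], [0, 0, -0.0113, -0.0012, 0.1335, 0, 1], [0, 0, -0.0113, -0.0012, 0.1335, 0, 1], [0, 0, -0.0113, -0.0012, 0.1335, 0, 1], [0, 0, -0.0113, -0.0012, 0.1335, 0, 1]]]}}

```text
time_s: 8.4
ee_pos: [475.4, 37.9, 191.2]
ee_rot: [-180.0, -0.1, 164.9]
force: [0.7, -0.0, -1.4]
gripper_width: 12.1
gripper_force: 35.0
```

{"op": "send_rows", "data": {"targets": [[[0, 0, 0, 0, 0, -0.06, 1], [0, 0, 0, 0, 0, -0.06, 1], [0, 0, 0, 0, 0, -0.05, 1], [0, 0, 0, 0, 0, -0.03, 1], [0, 0, 0, 0, 0, 0, 1], [0, 0, 0, 0, 0, 0, 1]]]}}

```text
time_s: 9.0
ee_pos: [476.2, 36.4, 151.9]
ee_rot: [180.0, -0.0, 164.9]
force: [0.1, -0.9, -1.3]
gripper_width: 11.7
gripper_force: 35.0
```

```bash
python3 - <<'E'
from h import *
p,d=optics.grab_frame("scene"); s=env.state(); print(s["ee_pos"],s["ee_rot"],s["force"],s["torque"],s["qpos"],s["gripper_width"])
c=proj("scene",(478,38,100)).astype(int)
cv2.imwrite("pics/s3.png",cv2.resize(p[c[1]-45:c[1]+45,c[0]-60:c[0]+60,::-1],(800,600),interpolation=2))
E
```

```text
[476.43376862  36.50609188 152.24010204] [1.79983059e+02 3.88199084e-02 1.64937170e+02] [-0.37385654  0.19386251 -1.51084606] [-0.05170414 -0.01437525  0.03883863] [ 2.99971232e+00  1.25623761e+01  1.07389362e+02  4.69923489e-03
  6.00061027e+01 -7.19398109e+01] 11.692073724394408
```

View pics/s3.png

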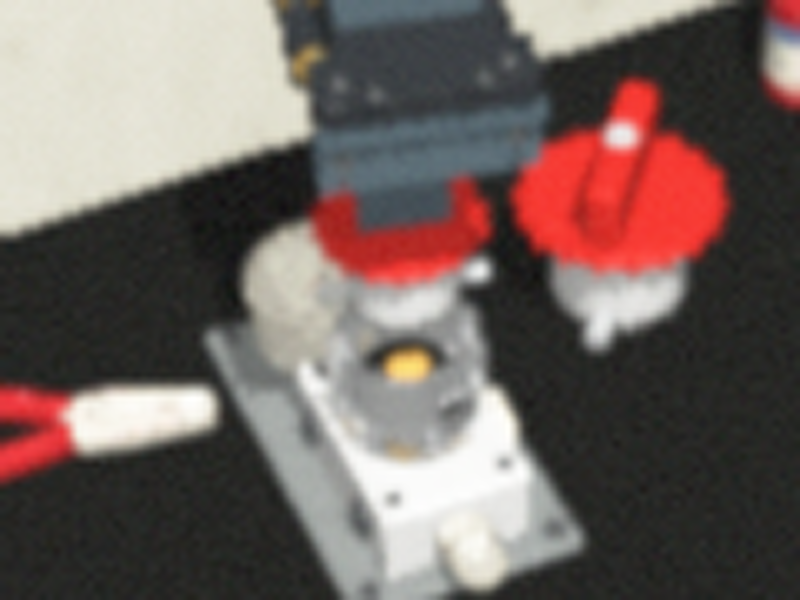

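The cap hangs straight and centred over the collar, with its lug at (480,268) over the right-hand mouth near (485,345). Lowering gently.

{"op": "send_rows", "data": {"targets": [[[0, 0, 0, 0, 0, -0.04, 1], [0, 0, 0, 0, 0, -0.03, 1], [0, 0, 0, 0, 0, -0.02, 1], [0, 0, 0, 0, 0, -0.005, 1], [0, 0, 0, 0, 0, -0.005, 1], [0, 0, 0, 0, 0, 0, 1]]]}}

```text
time_s: 9.65
ee_pos: [476.1, 36.9, 132.0]
ee_rot: [180.0, 0.0, 165.0]
force: [0.3, -1.1, -1.8]
gripper_width: 11.4
gripper_force: 35.0
```

{"op": "send_rows", "data": {"targets": [[[0, 0, 0, 0, 0, -0.005, 1], [0, 0, 0, 0, 0, -0.005, 1], [0, 0, 0, 0, 0, 0, 1]]]}}

```text
time_s: 9.95
ee_pos: [476.0, 36.9, 130.0]
ee_rot: [180.0, -0.0, 165.0]
force: [-0.5, 0.0, -1.7]
gripper_width: 11.9
gripper_force: 35.0
```

{"op": "send_rows", "data": {"targets": [[[0, 0, 0, 0, 0, -0.005, 1], [0, 0, 0, 0, 0, -0.005, 1], [0, 0, 0, 0, 0, 0, 1]]]}}

```text
time_s: 10.25
ee_pos: [475.9, 36.9, 127.8]
ee_rot: [-180.0, -0.0, 165.0]
force: [-0.1, 0.6, -2.2]
gripper_width: 12.2
gripper_force: 35.0
```

{"op": "send_rows", "data": {"targets": [[[0, 0, 0, 0, 0, -0.005, 1], [0, 0, 0, 0, 0, -0.005, 1], [0, 0, 0, 0, 0, 0, 1]]]}}

```text
time_s: 10.55
ee_pos: [476.0, 36.8, 125.9]
ee_rot: [-180.0, -0.0, 165.0]
force: [0.4, -0.2, -1.3]
gripper_width: 12.3
gripper_force: 35.0
```

{"op": "send_rows", "data": {"targets": [[[0, 0, 0, 0, 0, -0.005, 1], [0, 0, 0, 0, 0, -0.005, 1], [0, 0, 0, 0, 0, 0, 1]]]}}

```text
time_s: 10.85
ee_pos: [475.9, 36.6, 123.8]
ee_rot: [-180.0, -0.0, 165.0]
force: [0.7, -2.7, -1.9]
gripper_width: 11.5
gripper_force: 35.0
```

{"op": "send_rows", "data": {"targets": [[[0, 0, 0, 0, 0, -0.005, 1], [0, 0, 0, 0, 0, -0.005, 1], [0, 0, 0, 0, 0, 0, 1]]]}}

```text
time_s: 11.15
ee_pos: [475.9, 36.7, 121.8]
ee_rot: [-180.0, -0.0, 165.0]
force: [-0.7, -2.9, -1.5]
gripper_width: 11.6
gripper_force: 35.0
```

{"op": "send_rows", "data": {"targets": [[[0, 0, 0, 0, -0.004, -0.005, 1], [0, 0, 0, 0, 0, -0.005, 1], [0, 0, 0, 0, 0, 0, 1]]]}}

```text
time_s: 11.45
ee_pos: [476.0, 36.2, 119.8]
ee_rot: [180.0, -0.0, 165.0]
force: [-0.4, -0.1, -2.6]
gripper_width: 11.7
gripper_force: 35.0
```

{"op": "send_rows", "data": {"targets": [[[0, 0, 0, 0, 0, -0.005, 1], [0, 0, 0, 0, 0, -0.005, 1], [0, 0, 0, 0, 0, 0, 1]]]}}

```text
time_s: 11.75
ee_pos: [476.1, 36.2, 117.8]
ee_rot: [180.0, -0.0, 165.0]
force: [-0.8, -0.9, -1.8]
gripper_width: 11.6
gripper_force: 35.0
```

{"op": "send_rows", "data": {"targets": [[[0, 0, 0, 0, 0, -0.005, 1], [0, 0, 0, 0, 0, -0.005, 1], [0, 0, 0, 0, 0, 0, 1]]]}}

```text
time_s: 12.05
ee_pos: [476.2, 36.2, 116.3]
ee_rot: [180.0, 0.0, 165.0]
force: [-1.2, -0.3, 1.7]
gripper_width: 11.9
gripper_force: 35.0
```

```bash
python3 -c "
from h import *
s=env.state(); print(s['ee_pos'],s['ee_rot'],s['force'],s['torque'])"
```

```text
[476.16938591  36.15601516 116.27730835] [1.79984504e+02 1.29240042e-02 1.64980480e+02] [-1.16916962 -0.25789591  1.67169724] [-0.1467903   0.24332092 -0.03707092]
```

Seal contact is felt at TCP z ≈ 116.3, so the rim is at about 87.3. Pressing 13–14 mm against the spring.

{"op": "send_rows", "data": {"targets": [[[0, 0, 0, 0, 0, -0.005, 1], [0, 0, 0, 0, 0, -0.005, 1], [0, 0, 0, 0, 0, -0.005, 1], [0, 0, 0, 0, 0, -0.005, 1], [0, 0, 0, 0, 0, 0, 1]]]}}

```text
time_s: 12.55
ee_pos: [476.2, 36.2, 112.3]
ee_rot: [180.0, 0.0, 165.0]
force: [-1.5, -1.8, 5.2]
gripper_width: 11.6
gripper_force: 35.0
```

{"op": "send_rows", "data": {"targets": [[[0, 0, 0, 0, 0, -0.005, 1], [0, 0, 0, 0, 0, -0.005, 1], [0, 0, 0, 0, 0, -0.005, 1], [0, 0, 0, 0, 0, -0.005, 1], [0, 0, 0, 0, 0, 0, 1]]]}}

```text
time_s: 13.05
ee_pos: [476.2, 36.1, 108.6]
ee_rot: [180.0, 0.0, 165.0]
force: [-1.5, -0.3, 6.7]
gripper_width: 11.7
gripper_force: 35.0
```

{"op": "send_rows", "data": {"targets": [[[0, 0, 0, 0, 0, -0.005, 1], [0, 0, 0, 0, 0, -0.005, 1], [0, 0, 0, 0, 0, -0.005, 1], [0, 0, 0, 0, 0, -0.0025, 1], [0, 0, 0, 0, 0, 0, 1]]]}}

```text
time_s: 13.55
ee_pos: [476.2, 36.2, 105.3]
ee_rot: [180.0, 0.0, 165.0]
force: [-2.1, -0.6, 8.5]
gripper_width: 12.0
gripper_force: 35.0
```

```bash
python3 -c "
from h import *
s=env.state(); print(s['ee_pos'],s['ee_rot'],s['force'],s['torque'])"
```

```text
[476.24213709  36.15340012 105.3306327 ] [1.79975091e+02 3.93578655e-02 1.64979652e+02] [-2.10023987 -0.55679765  8.51425434] [-0.13869115  0.59609125 -0.00826219]
```

{"op": "send_rows", "data": {"targets": [[[0, 0, 0, 0, 0, -0.005, 1], [0, 0, 0, 0, 0, -0.005, 1], [0, 0, 0, 0, 0, 0, 1]]]}}

```text
time_s: 13.85
ee_pos: [476.3, 36.2, 103.4]
ee_rot: [180.0, 0.0, 165.0]
force: [-2.7, 0.2, 10.5]
gripper_width: 11.9
gripper_force: 35.0
```

{"op": "send_rows", "data": {"targets": [[[0, 0, 0, 0, 0, -0.005, 1], [0, 0, 0, 0, 0, 0, 1], [0, 0, 0, 0, 0, 0, 1]]]}}

```text
time_s: 14.15
ee_pos: [476.3, 36.2, 102.5]
ee_rot: [180.0, 0.0, 165.0]
force: [-2.5, -0.6, 10.1]
gripper_width: 11.7
gripper_force: 35.0
```

{"op": "send_rows", "data": {"targets": [[[0, 0, 0, 0, 0, -0.005, 1], [0, 0, 0, 0, 0, 0, 1], [0, 0, 0, 0, 0, 0, 1]]]}}

```text
time_s: 14.45
ee_pos: [476.2, 36.2, 101.6]
ee_rot: [180.0, 0.0, 165.0]
force: [-2.7, -0.3, 10.8]
gripper_width: 11.8
gripper_force: 35.0
```

{"op": "send_rows", "data": {"targets": [[[0, 0, 0, 0, 0, -0.004, 1], [0, 0, 0, 0, 0, 0, 1], [0, 0, 0, 0, 0, 0, 1]]]}}

```text
time_s: 14.75
ee_pos: [476.3, 36.2, 101.1]
ee_rot: [180.0, 0.1, 165.0]
force: [-3.2, 0.2, 13.2]
gripper_width: 11.8
gripper_force: 35.0
```

{"op": "send_rows", "data": {"targets": [[[0, 0, 0, -0.002, 0, 0.006, 1], [0, 0, 0, 0, 0, 0, 1], [0, 0, -0.03, 0, 0, 0, 1], [0, 0, -0.03, 0, 0, 0, 1], [0, 0, -0.03, 0, 0, 0, 1], [0, 0, 0, 0, 0, 0, 1]]]}}

```text
time_s: 15.35
ee_pos: [477.0, 36.2, 102.3]
ee_rot: [179.9, 0.2, 156.8]
force: [-0.1, -0.4, 9.2]
gripper_width: 11.5
gripper_force: 35.0
```

```bash
python3 -c "
from h import *
s=env.state(); print(s['ee_pos'],s['ee_rot'],s['force'],s['torque'])"
```

```text
[477.02987503  36.18173112 102.30895983] [179.90208097   0.18382818 156.83872286] [-0.09876944 -0.41168931  9.22557169] [-0.19178167  0.4062307  -0.00055259]
```

{"op": "send_rows", "data": {"targets": [[[0, 0, -0.03, 0, 0, 0, 1], [0, 0, -0.03, 0, 0, 0, 1], [0, 0, -0.03, 0, 0, 0, 1], [0, 0, -0.03, 0, 0, 0, 1], [0, 0, 0, 0, 0, 0, 1]]]}}

```text
time_s: 15.85
ee_pos: [477.3, 36.1, 102.4]
ee_rot: [179.9, 0.2, 146.1]
force: [-1.4, -0.6, 11.2]
gripper_width: 11.7
gripper_force: 35.0
```

```bash
python3 -c "
from h import *
s=env.state(); print(s['ee_pos'],s['ee_rot'],s['force'],s['torque'])"
```

```text
[477.30810261  36.11424602 102.3789715 ] [179.85981505   0.19727055 146.05073861] [-1.38114822 -0.55277542 11.16514424] [-0.23772677  0.21267087 -0.05643093]
```

{"op": "send_rows", "data": {"targets": [[[0, 0, -0.03, 0, 0, 0, 1], [0, 0, -0.03, 0, 0, 0, 1], [0, 0, -0.03, 0, 0, 0, 1], [0, 0, -0.03, 0, 0, 0, 1], [0, 0, -0.03, 0, 0, 0, 1], [0, 0, -0.03, 0, 0, 0, 1], [0, 0, 0, 0, 0, 0, 1]]]}}

```text
time_s: 16.55
ee_pos: [477.2, 36.1, 102.3]
ee_rot: [179.8, 0.1, 129.9]
force: [-1.1, -1.8, 9.6]
gripper_width: 12.0
gripper_force: 35.0
```

{"op": "send_rows", "data": {"targets": [[[0, 0, -0.03, 0, 0, 0, 1], [0, 0, -0.03, 0, 0, 0, 1], [0, 0, -0.03, 0, 0, 0, 1], [0, 0, -0.03, 0, 0, 0, 1], [0, 0, -0.03, 0, 0, 0, 1], [0, 0, 0, 0, 0, 0, 1]]]}}

```text
time_s: 17.15
ee_pos: [477.1, 36.1, 102.4]
ee_rot: [179.8, 0.1, 116.3]
force: [-0.8, -1.2, 10.8]
gripper_width: 11.6
gripper_force: 35.0
```

```bash
python3 -c "
from h import *
s=env.state(); print(s['ee_pos'],s['ee_rot'],s['force'],s['torque'])"
```

```text
[477.09708895  36.09346905 102.35062116] [1.79802411e+02 9.34197168e-02 1.16344968e+02] [-0.77557677 -1.20675193 10.75140117] [-0.33329019  0.32699933 -0.02383406]
```

Continue in finer steps to the end wall, watching the moment.

{"op": "send_rows", "data": {"targets": [[[0, 0, -0.03, 0, 0, 0, 1], [0, 0, -0.03, 0, 0, 0, 1], [0, 0, -0.03, 0, 0, 0, 1], [0, 0, 0, 0, 0, 0, 1]]]}}

```text
time_s: 17.55
ee_pos: [477.0, 36.1, 102.3]
ee_rot: [179.8, 0.1, 108.2]
force: [-1.3, -0.9, 10.6]
gripper_width: 11.6
gripper_force: 35.0
```

{"op": "send_rows", "data": {"targets": [[[0, 0, -0.015, 0, 0, 0, 1], [0, 0, -0.015, 0, 0, 0, 1], [0, 0, 0, 0, 0, 0, 1]]]}}

```text
time_s: 17.85
ee_pos: [477.0, 36.1, 102.3]
ee_rot: [179.8, 0.1, 105.6]
force: [-1.3, -0.9, 10.9]
gripper_width: 11.7
gripper_force: 35.0
```

```bash
python3 -c "
from h import *
s=env.state(); print(s['ee_pos'],s['ee_rot'],s['force'],s['torque'])"
```

```text
[476.99619291  36.11611253 102.31505005] [1.79800463e+02 5.31669763e-02 1.05580189e+02] [-1.25097149 -0.8777113  10.90992444] [-0.2648859   0.41698441  0.00940456]
```

{"op": "send_rows", "data": {"targets": [[[0, 0, -0.015, 0, 0, 0, 1], [0, 0, -0.015, 0, 0, 0, 1], [0, 0, 0, 0, 0, 0, 1]]]}}

```text
time_s: 18.15
ee_pos: [476.7, 36.1, 102.3]
ee_rot: [179.8, 0.0, 102.9]
force: [-1.3, -1.2, 10.8]
gripper_width: 11.9
gripper_force: 35.0
```

```bash
python3 -c "
from h import *
s=env.state(); print(s['ee_pos'],s['ee_rot'],s['force'],s['torque'])"
```

```text
[476.74957421  36.13730516 102.26544407] [1.79830614e+02 3.86421639e-02 1.02897905e+02] [-1.30359973 -1.17572256 10.78461595] [-0.27739006  0.42255726  0.14313013]
```

{"op": "send_rows", "data": {"targets": [[[0, 0, -0.015, 0, 0, 0, 1], [0, 0, 0, 0, 0, 0, 1]]]}}

```text
time_s: 18.35
ee_pos: [476.4, 36.1, 102.2]
ee_rot: [179.9, 0.0, 101.6]
force: [-2.2, -0.8, 11.3]
gripper_width: 12.2
gripper_force: 35.0
```

```bash
python3 -c "
from h import *
s=env.state(); print(s['ee_pos'],s['ee_rot'],s['force'],s['torque'])"
```

```text
[476.41303337  36.11615398 102.22895891] [1.79872626e+02 3.15426712e-02 1.01557331e+02] [-2.15231195 -0.82447626 11.26318968] [-0.15425267  0.61898095  0.17013937]
```

The end wall begins to bear on the lugs at yaw ≈ 101.6. Backing off a little, then letting the spring lift the lugs into the notches.

{"op": "send_rows", "data": {"targets": [[[0, 0, 0.025, 0, 0, 0, 1], [0, 0, 0, 0, 0, 0.005, 1], [0, 0, 0, 0, 0, 0.005, 1], [0, 0, 0, 0, 0, 0.005, 1], [0, 0, 0, 0, 0, 0, 1]]]}}

```text
time_s: 18.85
ee_pos: [476.6, 36.2, 105.1]
ee_rot: [179.9, 0.0, 103.8]
force: [-1.8, -0.1, 8.4]
gripper_width: 11.9
gripper_force: 35.0
```

```bash
python3 -c "
from h import *
s=env.state(); print(s['ee_pos'],s['ee_rot'],s['force'],s['torque'])"
```

```text
[476.58773477  36.19048951 105.07467087] [1.79851529e+02 2.33628968e-02 1.03789571e+02] [-1.75301685 -0.07687405  8.37931675] [-0.16092815  0.45710117  0.05115821]
```

{"op": "send_rows", "data": {"targets": [[[0, 0, 0, 0, 0, 0.005, 1], [0, 0, 0, 0, 0, 0.005, 1], [0, 0, 0, 0, 0, 0.004, 1], [0, 0, 0, 0, 0, 0, 1], [0, 0, 0, 0, 0, 0, 1]]]}}

```text
time_s: 19.35
ee_pos: [476.6, 36.2, 107.7]
ee_rot: [179.9, 0.0, 103.8]
force: [-0.6, -1.4, 6.8]
gripper_width: 12.0
gripper_force: 35.0
```

```bash
python3 -c "
from h import *
s=env.state(); print(s['ee_pos'],s['ee_rot'],s['force'],s['torque'])"
```

```text
[476.57619553  36.21768559 107.66104152] [1.79856466e+02 2.05700274e-02 1.03790070e+02] [-0.64727443 -1.38153741  6.76862679] [-0.13245989  0.37036636 -0.00333108]
```

{"op": "send_rows", "data": {"targets": [[[0, 0, 0, 0, 0, 0.005, 1], [0, 0, 0, 0, 0, 0, 1], [0, 0, 0, 0, 0, 0, 1]]]}}

```text
time_s: 19.65
ee_pos: [476.5, 36.2, 108.6]
ee_rot: [179.9, 0.0, 103.8]
force: [-0.7, 0.4, 7.2]
gripper_width: 11.4
gripper_force: 35.0
```

{"op": "send_rows", "data": {"targets": [[[0, 0, 0, 0, 0, 0.003, 1], [0, 0, 0, 0, 0, 0, 1], [0, 0, 0, 0, 0, 0, 1]]]}}

```text
time_s: 19.95
ee_pos: [476.5, 36.2, 108.8]
ee_rot: [179.9, 0.0, 103.8]
force: [0.8, 0.1, 5.7]
gripper_width: 11.4
gripper_force: 35.0
```

The lugs have met the notch roof: movement stops at z ≈ 108.8 and the force drops. Letting go and retreating.

{"op": "send_rows", "data": {"targets": [[[0, 0, 0, 0, 0, 0, -0.2], [0, 0, 0, 0, 0, 0, -0.2], [0, 0, 0, 0, 0, 0, -0.2], [0, 0, 0, 0, 0, 0, -0.2], [0, 0, 0, 0, 0, 0, -0.2], [0, 0, 0, 0, 0, 0, -0.2], [0, 0, 0, 0, 0, 0.05, -0.2], [0, 0, 0, 0, 0, 0.1, -0.2], [0, 0, 0, 0, 0, 0.15, -0.2], [0, 0, 0, 0, 0, 0.2, -0.2], [0, 0, 0, 0, 0, 0, -0.2]]]}}

```text
time_s: 21.05
ee_pos: [479.1, 36.3, 214.1]
ee_rot: [179.3, 0.1, 103.8]
force: [0.7, -0.3, 0.1]
gripper_width: 54.9
gripper_force: 0.0
```

{"op": "send_rows", "data": {"targets": [[[0, 0, 0, -0.1, 0.2, 0.02, -0.2], [0, 0, 0, -0.1, 0.2, 0.02, -0.2], [0, 0, 0, -0.1, 0.2, 0, -0.2], [0, 0, 0, -0.1, 0.2, 0, -0.2], [0, 0, 0, -0.1, 0.2, 0, -0.2], [0, 0, 0, 0, 0.2, 0, -0.2], [0, 0, 0, 0, 0, 0, -0.2], [0, 0, 0, 0, 0, 0, -0.2]]]}}

```text
time_s: 21.85
ee_pos: [375.2, 276.3, 216.1]
ee_rot: [-180.0, 0.0, 103.9]
force: [0.4, -0.1, -0.2]
gripper_width: 54.4
gripper_force: 0.0
```

```bash
python3 - <<'E'
from h import *
for n in ("scene","top"):
    fs=[optics.grab_frame(n) for _ in range(4)]; d=np.median([f[1] for f in fs],0); img=fs[0][0][...,::-1]; P=cloud(n,d)
    m=(img[...,2]>110)&(img[...,1]<80)&(np.hypot(P[...,0]-477,P[...,1]-36)<45)
    q=P[m]; print(n,"flange z",np.median(q[:,2]),"mean",q.mean(0),"bar z98",np.percentile(q[:,2],97))
    b=q[q[:,2]>np.median(q[:,2])+10]; w,V=np.linalg.eigh(np.cov(b[:,:2].T)); print(len(b),"ax",np.degrees(np.arctan2(*V[::-1,1])),cv2.minAreaRect(b[:,:2].astype(np.float32)))
    if n=="scene":
        c=proj("scene",(478,38,90)).astype(int); cv2.imwrite("pics/s4.png",cv2.resize(img[c[1]-35:c[1]+40,c[0]-50:c[0]+50],(800,600),interpolation=2))
E
```

```text
scene flange z 105.82656813461256 mean [474.60680406  29.62068388 111.22174654] bar z98 127.42551694410685
88 ax 103.83448996930265 ((475.68560791015625, 36.10211181640625), (11.461503982543945, 57.46148681640625), 12.595251083374023)
top flange z 105.2704253926057 mean [475.96487159  35.87038337 109.38348165] bar z98 127.68511016713612
107 ax 104.53719847103869 ((477.3100891113281, 35.47150421142578), (11.84396743774414, 54.57054901123047), 14.423227310180664)
```

View pics/s4.png

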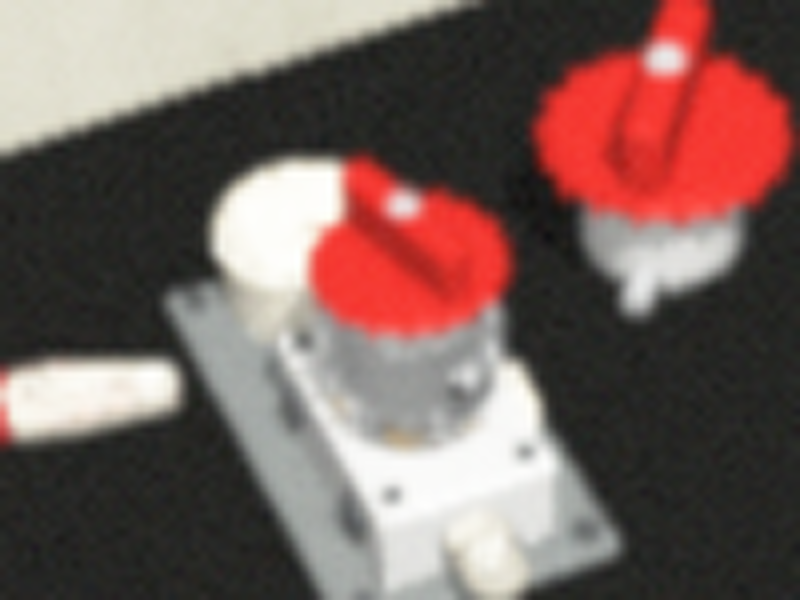

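The cap sits level on the collar with its bar at about 104° and a lug showing in the notch at (465,380). The flange height matches a locked cap.

```bash
python3 -c "
from h import *
print(env.job_done())"
```

```text
the job is handed in; nothing more can be done
None
```

The 64 mm red cap from the foam is locked in the port's collar and released. The job was handed in after about 22 s, with wrist forces staying below about 15 N and the loose fittings left where they were.

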